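# Secure the tall bottle on the shaker platform

## Task

Before the shaker is started, the tall bottle must be held: slide the clamping bar along the platform towards whichever side the tall bottle stands on, until the bottle is snug between the bar and the end fence, and lock the bar there by turning its T-knob clockwise until tight. The bottle stays upright; leave the squat jar and everything else around where they are.

Things in the scene. Friction and masses are not known exactly. Their poses are not given: they have to be found in the camera images.
- shaker: Lab shaker fixed on the bench: white body, aluminium platform 300 x 460 mm with a black mat. Origin on the bench; platform top 90 mm above it; z up, +y along the platform's length, -x towards its front rail and control panel (robot side). Steel end fences: inner faces at own y = +185 and -185 mm, 45 mm above the platform. The rail runs along own y at own x = -150 mm.
- bar (a joint): Place of the clamping bar along the shaker's own y (m): 0 mid, travel -0.12 to 0.12. The steel bar crosses the platform (own x -129 to 116 mm), 20 mm thick (faces at value +-10 mm), 6 to 30 mm above the platform; in front an aluminium carriage, 52 x 56 mm, rides the rail. Knob loose: slides with 1 to 2 N plus what it pushes; knob tight: held by a friction brake, over 15 N.
- bar_mid (a point): Point on the top edge of the bar, over the middle line (own x = 0) of the platform, 120 mm above the bench; moves with the bar.
- knob (a joint): Angle of the clamp knob (rad): 0 loose, grows clockwise seen from above, end stop at 1.35. From about 0.5 the brake bites; at 1.0 or more it counts as tight. Turning needs under 0.3 N m; it stays where left. Starts between 0 and 0.2.
- knob_grip (a point): Centre of the grip of the black T-knob on the carriage, on its axis, 163 mm above the bench. The grip is 72 mm long, 18 mm wide, 26 mm high (150 to 176 mm above the bench); carriage top at 134 mm. Own x along the 72 mm, own y across the 18 mm; at knob angle 0 own x is parallel to the shaker's own x. Gripped across its width from above it can both slide the carriage and be turned.
- bottle: The tall bottle: round glass bottle with a blank paper band and a blue cap, 80 mm in diameter, 175 mm tall, about 0.3 to 0.6 kg, upright and loose on the platform on one side of the bar. Origin at the centre of its underside, own z up.
- jar: The squat jar: round glass jar of the same make, 90 mm in diameter, 85 mm tall including its blue cap, loose on the platform on the other side of the bar. Origin at the centre of its underside, own z up.
- spray: Bystander: white spray bottle 72 mm in diameter, 185 mm tall. Origin under its centre.
- beaker: Bystander: open beaker 80 mm in diameter, 100 mm tall. Origin under its centre.
- tubs: Bystander: stack of two white tubs, 96 mm in diameter, 121 mm tall. Origin under its centre.
- tipbox: Bystander: pipette-tip box 85 x 120 x 67 mm. Origin under its centre.
Mind the look-alikes: they are no part of the job. What is shaped like the bottle but black or orange is not meant.

How it is judged:
At the end, for the whole second after the job is handed in: Tall bottle upright (0.1 rad), at rest on the platform between bar and an end fence with at most about 6 mm of play (bar beyond 0.089 m on that side, bottle within 8 mm of its fence); knob at 1.0 rad or more; squat jar upright within 25 mm of its start (((value of joint bar above 0.089 m and y of bottle in the frame of shaker above 0.137 m) or (value of joint bar below -0.089 m and y of bottle in the frame of shaker below -0.137 m)) and value of joint knob above 1 rad and z of bottle in the frame of shaker between 0.085 and 0.096 m and x of bottle in the frame of shaker between -0.09 and 0.09 m and angle between each of bottle, jar's own z axis and vertical below 0.1 rad and distance of jar from where it was at the start of the episode below 0.025 m and linear speed of bottle below 0.02 m/s); the robot touches nothing.
It fails at once if the tall bottle is tipped by more than 0.4 rad (angle between bottle's own z axis and vertical above 0.4 rad).
It fails at once if the squat jar is pushed more than 25 mm or tipped (distance of jar from where it was at the start of the episode above 0.025 m or angle between jar's own z axis and vertical above 0.4 rad).
It fails at once if a bystander is moved by more than 40 mm (distance of any of spray, beaker, tubs, tipbox from where it was at the start of the episode above 0.04 m).
It also fails if it takes over 40 s, if anything falls off the work surface, if the arm or the gripper's body presses on something with over 40 N, if the wrist force passes 120 N, or if a joint passes its speed limit or range.

## Robot

A 6-joint arm with a two-finger parallel gripper is mounted at the origin on the work surface. World frame = base frame: x ahead of the robot, y to its left, z up, the work surface at z = 0. Lengths are in m, angles in rad, forces in N, time in s.
With the tool pointing down it reaches from about 0.25 to 0.725 m from the base axis. Payload 9.7 kg.
Tool frame: the origin (TCP) lies at the centre of the arm's flange, where the gripper is bolted on; the fingertips stand 173 mm ahead of it and the grasp point (between the pads) lies 155 mm ahead of it; z points along the fingers, y is the line along which they close (so a half turn about z gives the same grasp; the last joint's range is limited). The gripper opens to 85 mm and grips with 20 to 120 N. Pads are 22 mm wide; open, the fingers measure 114 mm over their backs; the gripper's body (76 mm by 85 mm) begins 54 mm behind the grasp point. The pads swing forward as they close: fully open they stand 13 mm farther back than shut.
Start: joints at [1.192, 0.087, 0.176, 1.66, 0, 1.571], TCP at [0.203, 0.511, 0.405] pointing down, gripper open.
Joint ranges: [-3.13, 3.13], [-0.85, 1.81], [-1.15, 1.24], [-2.2, 2.28], [-1.44, 1.52], [-3.14, 3.14]. Speed limits (rad/s): [2.22, 2.22, 2.57, 3.14, 3.14, 3.14].

## Interface

Orientations are given as a unit quaternion [w, x, y, z].
In Python, from bench import arm gives the robot as it stands. Calls block until the motion is done:
- arm.movep(position, orientation): joint-space move of the TCP to a pose.
- arm.movel(position, max_speed=0.15, orientation=None, contact_N=None): straight line of the TCP; orientation=None keeps the orientation; max_speed is the mean speed in m/s. With contact_N (N) it stops when the force on the tool has changed by that much, and returns True; else False.
- arm.move_joints(angles): joint-space move.
- arm.gripper_to(opening, newtons=None): finger opening in m; newtons is the grip in N (None keeps the last); returns when the fingers have stopped.
- arm.pause(seconds).
- arm.inverse_kinematics(position, orientation): joint angles nearest the present ones, or None.
- arm.sense(): the state.
- arm.snapshot(name): name is "side" or "top"; returns a dict with "image" (400x640x3 uint8, blue, green, red), "intrinsics" (3x3 intrinsics, pixels), "view" (4x4, takes a point from world to camera coordinates). Camera axes: x right, y down, z forward; pixel columns grow to the right and rows downward; lengths in m; the calibration is good to about 2 mm. A picture is of the moment at which its call begins. There is no depth.
A pose or a line that the arm cannot do raises arm.MotionError and nothing moves.
- arm.sign_off(): hands the job in; it is judged then, once.
Trained networks look in a picture, given as the dict that the camera call returned (one of the last four; its "shot" number tells which), for a name from the list of things; names that differ only in an ending like _2 or _b are one class to them, and where a whole thing is asked for, a point or a joint stands for the part that bears it (a point fixed in the world has none). Each returns a list of dicts, best first, with "confidence" (0 to 1); they miss things now and then, are a little off and sometimes report something else, mostly with a low value. They report only what shows in the picture. A call takes as long as a camera call. They do not tell look-alikes from the thing itself.
- arm.search_frame(query, picture): "xy" ([column, row] as shares, 0 to 1, of the picture: columns of its width, rows of its height, amid what is visible of it).
- arm.cut_out(query, picture): "pixels" (400x640 bool, what is visible of it) and "xy" ([column, row] as shares, 0 to 1, of the picture: columns of its width, rows of its height, amid what is visible of it).
- arm.landmark_of(query, picture): "xy" ([column, row] as shares, 0 to 1, of the picture: columns of its width, rows of its height: a listed point, or the origin of a listed thing).
The state is a dict: "t": time; "joint_pos": joint angles; "joint_velocities": joint speeds; "joint_torque": joint torques, N m; "ee_pos": TCP position; "eef_rot": TCP orientation; "contact_force": force on the tool from outside, world axes, zero at the start; "wrist_torque": the same for the moment, N m; "grip_width": finger opening in m; "grip_force": force on a finger pad.
Only numpy, scipy, OpenCV 4.12 (cv2) and the standard library are available. Lean on these libraries where they do the work, as an engineer would, in place of code of your own. Each camera call takes 0.05 s, during which the arm holds its last target. There are 200 camera calls.

## Working session

There is one attempt and no reset: what is moved stays moved. The work goes in short steps, each a Python script; the robot and the scene stay as the last script left them, time stands still between calls to the robot, and variables do not carry over. Pictures are saved under pics/ and viewed, at most 10 in all, crops included, and the job is handed in when it is done.

```bash
mkdir -p pics; cat > h.py <<'E'
import numpy as np, cv2
from bench import arm
def ray_z(s,xy,z,share=True):
    K=np.array(s["intrinsics"]);V=np.array(s["view"])
    p=np.array(xy,float)*([640,400] if share else [1,1])
    d=V[:3,:3].T@np.linalg.inv(K)@[p[0],p[1],1]; c=-V[:3,:3].T@V[:3,3]
    return c+d*(z-c[2])/d[2]
def proj(s,P):
    q=np.array(s["view"])@[*P,1]; u=np.array(s["intrinsics"])@q[:3]; return u[:2]/u[2]
E
python3 - <<'E'
from h import *
for n in("top","side"):
    s=arm.snapshot(n); cv2.imwrite(f"pics/{n}0.png",s["image"])
    V=np.array(s["view"]);print(n,-V[:3,:3].T@V[:3,3])
    for q,z in(("knob_grip",.163),("bar_mid",.12),("bottle",.09),("jar",.09),("shaker",0)):
        for d in arm.landmark_of(q,s)[:3]:
            print(q,round(d["confidence"],2),np.round(np.array(d["xy"])*[640,400]),ray_z(s,d["xy"],z).round(3))
print(arm.sense())
E
```

```text
top [ 0.36863674 -0.01622189  1.34465961]
knob_grip 0.49 [301. 219.] [0.484 0.02  0.163]
bar_mid 0.96 [295. 168.] [0.632 0.036 0.12 ]
bottle 0.97 [433. 131.] [ 0.739 -0.366  0.09 ]
bottle 0.89 [457. 179.] [ 0.597 -0.427  0.09 ]
bottle 0.74 [342. 153.] [ 0.68  -0.097  0.09 ]
jar 0.7 [264. 171.] [0.631 0.127 0.09 ]
shaker 0.81 [300. 171.] [0.647 0.027 0.   ]
side [ 0.35188013 -0.94628593  0.99711718]
knob_grip 0.7 [334. 193.] [ 0.623 -0.017  0.163]
knob_grip 0.53 [289. 194.] [0.473 0.011 0.163]
bar_mid 0.78 [330. 190.] [0.631 0.052 0.12 ]
bottle 0.92 [258. 248.] [ 0.342 -0.141  0.09 ]
bottle 0.81 [356. 223.] [ 0.68  -0.105  0.09 ]
bottle 0.68 [369. 331.] [ 0.595 -0.494  0.09 ]
jar 0.67 [325. 181.] [0.633 0.139 0.09 ]
{'t': 0.6, 'joint_pos': array([1.19200970e+00, 8.68906676e-02, 1.75875508e-01, 1.65979208e+00,
       1.73607931e-05, 1.57082387e+00]), 'joint_velocities': array([ 0.0001744 , -0.00064994, -0.000508  ,  0.00230073, -0.00117212,
        0.00273247]), 'joint_torque': array([ 5.53837581e-04, -5.19827986e+01,  4.64685810e+01,  1.41574055e-03,
        2.68837795e-05,  1.71866805e-05]), 'ee_pos': array([0.20338208, 0.51100719, 0.40467673]), 'eef_rot': array([-9.55257570e-06,  1.88276619e-01,  9.82116039e-01, -3.72585616e-06]), 'contact_force': array([-0.44139097,  0.11510124,  0.44955296]), 'wrist_torque': array([-0.01867661, -0.00197398,  0.00040905]), 'grip_force': 0.0, 'grip_width': 0.08502226812252531}
```

```bash
python3 - <<'E'
import cv2,numpy as np
a=cv2.imread("pics/top0.png")[80:280,180:500];b=cv2.imread("pics/side0.png")[110:310,200:520]
# stack
cv2.imwrite("pics/c0.png",cv2.resize(np.vstack([a,b]),None,fx=1.5,fy=1.5,interpolation=cv2.INTER_CUBIC) if 0 else cv2.resize(np.hstack([a,b]),(800,250)))
E
```

```text
(no output)
```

View pics/top0.png

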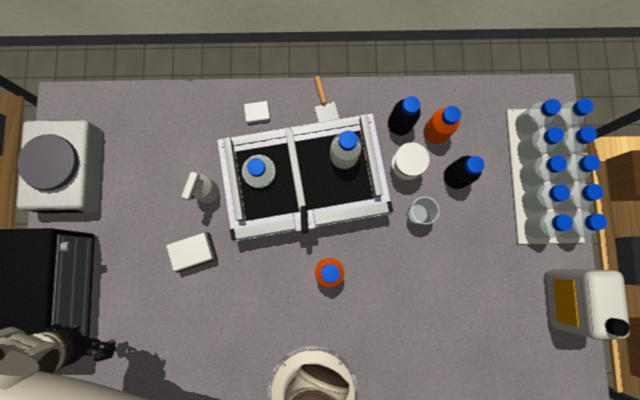

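View pics/side0.png

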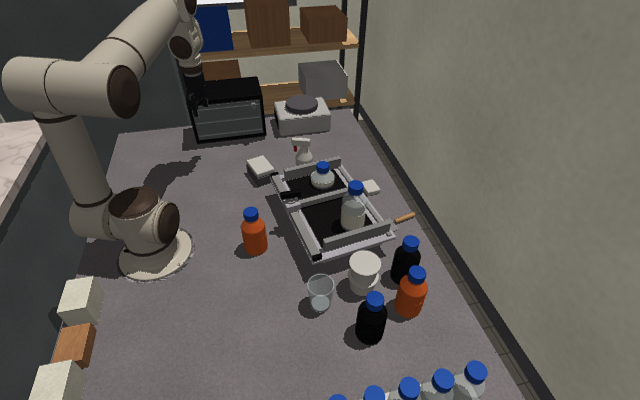

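The tall bottle is the clear one on the platform at top px (345,152), on the -y side. The squat jar is at (258,170) and the T-knob at about (304,218). Look-alikes for the bottle are the black ones at (405,116) and (463,172), the orange ones at (442,125) and (330,272), and the clear rack bottles near (560,170). Next is a close crop to check this choice and measure the yaw.

```bash
python3 - <<'E'
import cv2
a=cv2.imread("pics/top0.png")[100:250,205:405]
cv2.imwrite("pics/c1.png",cv2.resize(a,(800,600),interpolation=cv2.INTER_CUBIC))
E
```

```text
(no output)
```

View pics/c1.png

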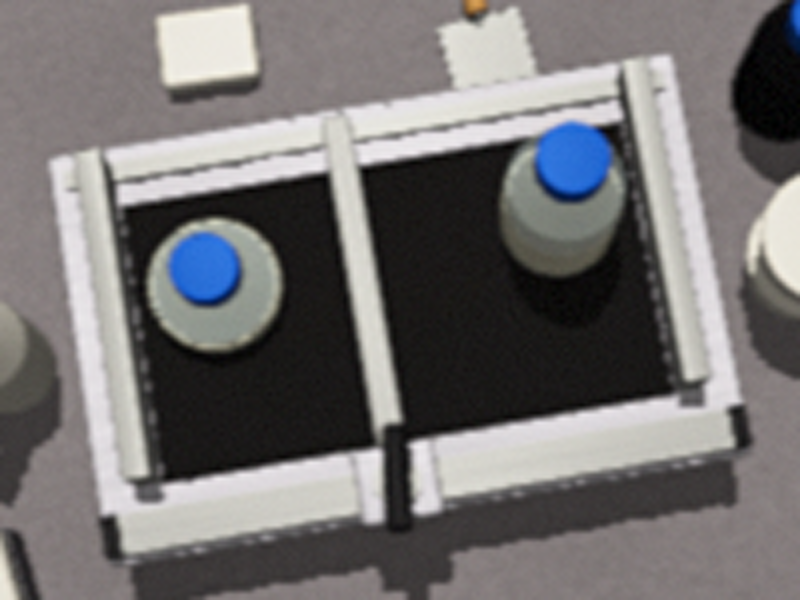

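The crop confirms the clear tall bottle on the right (cap at crop (573,160)) and the squat jar on the left (cap at (205,268)). The knob spans crop (393,425) to (400,528), and the bar runs (340,120) to (385,425).

```bash
python3 - <<'E'
from h import *
s=arm.snapshot("top")
f=lambda u,v,z:ray_z(s,[205+u/4,100+v/4],z,False)
def sh(n,a,b,z):
    A,B=f(*a,z),f(*b,z);d=A-B;print(n,A.round(4),B.round(4),"yaw",np.arctan2(d[1],d[0]).round(3),"len",np.hypot(*d[:2]).round(3))
sh("bar",(340,120),(385,425),.12)
sh("knob",(393,427),(400,526),.176)
sh("fenceL",(92,152),(138,478),.135); sh("fenceR",(636,62),(692,380),.135)
print("knobc",f(397,477,.176)); print("cap",f(573,160,.265),"jarcap",f(205,268,.175))
q=arm.cut_out("knob",s)
for d in q[:2]:
    ys,xs=np.where(d["pixels"]);print(d["confidence"],cv2.minAreaRect(np.c_[xs,ys].astype(np.float32)))
s=arm.snapshot("side")
for d in arm.landmark_of("knob_grip",s)[:3]:print(d["confidence"],np.array(d["xy"])*[640,400],ray_z(s,d["xy"],.163))
E
```

```text
bar [0.7412 0.05   0.12  ] [0.5228 0.021  0.12  ] yaw 0.132 len 0.22
knob [0.5143 0.014  0.176 ] [0.449  0.0103 0.176 ] yaw 0.056 len 0.065
fenceL [0.7165 0.2223 0.135 ] [0.4877 0.1885 0.135 ] yaw 0.147 len 0.231
fenceR [ 0.7754 -0.1597  0.135 ] [ 0.5481 -0.1904  0.135 ] yaw 0.134 len 0.229
knobc [0.48117795 0.01183722 0.176     ]
cap [ 0.66883971 -0.10281287  0.265     ] jarcap [0.62371317 0.13813233 0.175     ]
0.76 ((303.0760803222656, 219.02117919921875), (26.21725082397461, 6.941328525543213), 87.1375961303711)
0.47 [289.92 194.32] [0.47654955 0.0096585  0.163     ]
```

```bash
cat >> h.py <<'E'
from scipy.spatial.transform import Rotation as Rn
def ori(a):
    y=np.array([-np.sin(a),np.cos(a),0]);z=np.array([0,0,-1.]);x=np.cross(y,z)
    q=Rn.from_matrix(np.c_[x,y,z]).as_quat();return [q[3],*q[:3]]
YAW=.142; D=np.array([np.sin(YAW),-np.cos(YAW),0])
E
python3 - <<'E'
from h import *
k=np.array([.480,.011,.32])
for a in(.06,.06+np.pi):
    for da in(0,-.6,-1.25):
        r=arm.inverse_kinematics(k+D*.115*(da<0),ori(a+da));print(a,da,None if r is None else np.round(r,2))
E
```

```text
0.06 0 [ 0.02 -0.1  -0.17  1.5   0.   -0.04]
0.06 -0.6 [-0.2  -0.03 -0.11  1.49  0.    0.34]
0.06 -1.25 [-0.2  -0.03 -0.11  1.49  0.    0.99]
3.201592653589793 0 [ 0.02 -0.1  -0.17  1.5   0.    3.1 ]
3.201592653589793 -0.6 [-0.2  -0.03 -0.11  1.49  0.   -2.81]
3.201592653589793 -1.25 [-0.2  -0.03 -0.11  1.49  0.   -2.16]
```

```bash
python3 - <<'E'
from h import *
k=np.array([.480,.011,0]);o=ori(.06)
p=arm.sense()["ee_pos"];arm.movel([p[0],p[1],.47],max_speed=.3)
arm.movep(k+[0,0,.40],o); arm.gripper_to(.06)
s=arm.snapshot("side"); img=s["image"]
u=proj(s,[.48,.011,.163]);print(u)
c=img[140:240,225:365]; cv2.imwrite("pics/c2.png",cv2.resize(c,(784,560),interpolation=cv2.INTER_CUBIC))
print(arm.sense()["t"],arm.sense()["ee_pos"])
E
```

```text
[290.85095407 193.92063174]
3.6583 [0.48001864 0.01116122 0.40001276]
```

View pics/c2.png

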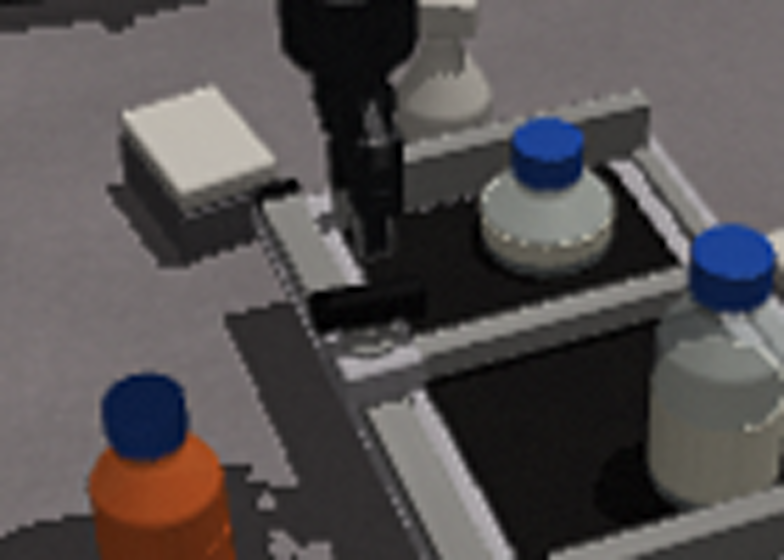

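The gripper hovers over the knob. The knob's centre in the crop is (368,307), which is px (290.7,194.8); I predicted (290.9,193.9), so the estimate is good. Descend, grip and slide.

```bash
python3 - <<'E'
from h import *
k=np.array([.480,.011,0])
print("hit",arm.movel(k+[0,0,.32],max_speed=.08,contact_N=8))
arm.gripper_to(.0,newtons=40)
s=arm.sense();print(s["grip_width"],s["grip_force"],s["contact_force"],s["wrist_torque"])
p=s["ee_pos"]
print("hit",arm.movel(p+D*.09,max_speed=.05,contact_N=15))
s=arm.sense();print(s["t"],(s["ee_pos"]-p)@D,s["contact_force"],s["grip_width"])
c=arm.snapshot("side");cv2.imwrite("pics/s3.png",cv2.resize(c["image"][130:280,220:420],(800,600)))
E
```

```text
hit False
0.0175623535768724 39.786212146282196 [-0.58670497  1.09127806  4.36968603] [ 0.22568621  0.08734998 -0.0988238 ]
hit False
7.2083 0.09076403768831769 [8.91960005 1.30901411 1.21302815] 0.01740876377510716
```

View pics/s3.png

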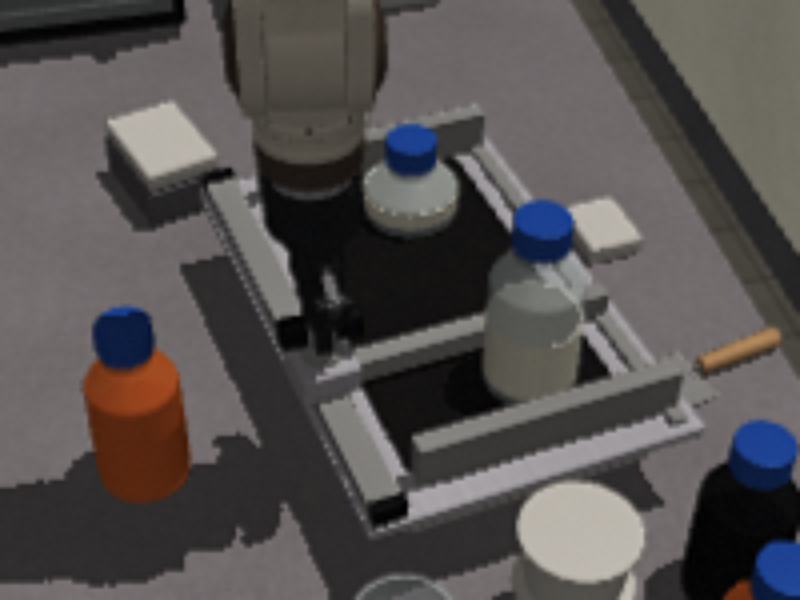

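The grip is good at 17.5 mm and the bar has moved 90 mm. It has reached the bottle, which stands upright with a small gap left to the fence. The +x side force suggests the yaw is slightly larger than I assumed, so I'll correct for that and creep on until snug.

```bash
python3 - <<'E'
from h import *
p0=arm.sense()["ee_pos"];D=np.array([np.sin(.158),-np.cos(.158),0]);n=np.array([np.cos(.158),np.sin(.158),0])
p0=p0+n*.0012
for i in range(1,14):
    arm.movel(p0+D*.003*i,max_speed=.03)
    s=arm.sense();f=s["contact_force"]
    print(i,((s["ee_pos"]-p0)@D).round(4),"along",(f@D).round(1),"lat",(f@n).round(1),round(s["t"],1))
    if f@D<-13: break
c=arm.snapshot("side");cv2.imwrite("pics/s4.png",cv2.resize(c["image"][160:260,280:410],(780,600)))
E
```

```text
1 0.0036 along -2.1 lat -1.7 7.5
2 0.0066 along -2.8 lat -0.5 7.8
3 0.0096 along -1.4 lat -1.0 8.1
4 0.0126 along -2.6 lat -0.8 8.3
5 0.0156 along -1.9 lat -0.5 8.6
6 0.0185 along -2.2 lat -1.1 8.8
7 0.0216 along -1.9 lat -0.3 9.1
8 0.0235 along -11.8 lat -1.7 9.3
9 0.0248 along -28.4 lat -0.6 9.6
```

View pics/s4.png

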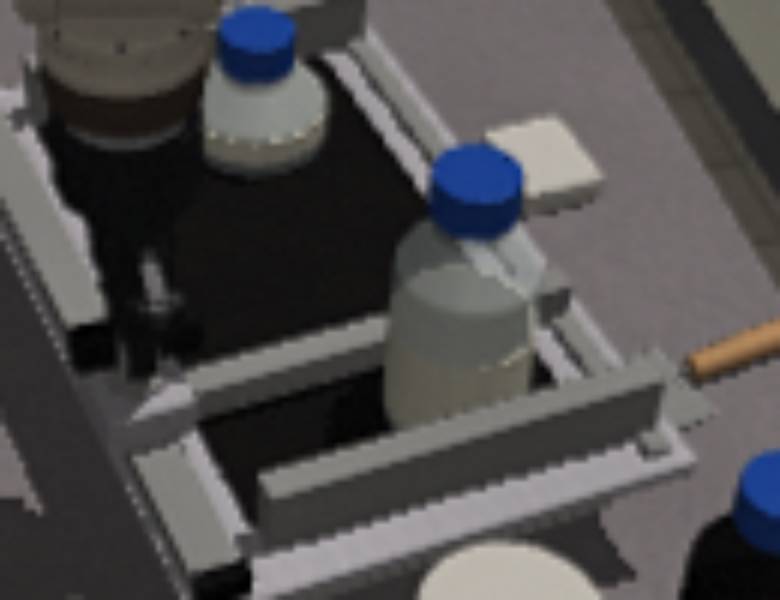

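The bottle is upright and snug between bar and fence, with 28 N on it. I'll relax the preload slightly and turn the knob clockwise with joint 6.

```bash
python3 - <<'E'
from h import *
D=np.array([np.sin(.158),-np.cos(.158),0]);n=np.array([np.cos(.158),np.sin(.158),0])
p=arm.sense()["ee_pos"];arm.movel(p-D*.0012,max_speed=.02)
s=arm.sense();print("relaxed",s["contact_force"].round(1))
j=np.array(s["joint_pos"]);j0=j[5]
for i in range(1,14):
    j[5]=j0+.1*i; arm.move_joints(j); s=arm.sense();f=s["contact_force"]
    print(round(s["joint_pos"][5]-j0,3),"al",(f@D).round(1),"lat",(f@n).round(1),"Tz",s["wrist_torque"].round(2),((s["ee_pos"]-p)@D*1e3).round(1),round(s["t"],1))
    if abs(s["wrist_torque"][2])>1.2 or np.linalg.norm(f)>45: break
E
```

```text
relaxed [ 0.2 11.1  6.8]
0.1 al -7.0 lat 3.2 Tz [ 1.21 -0.45 -0.13] -1.6 10.2
0.2 al -7.8 lat 2.8 Tz [ 1.39 -0.52 -0.09] -1.7 10.4
0.3 al -9.7 lat 3.9 Tz [ 1.56 -0.52 -0.12] -1.8 10.7
0.4 al -9.6 lat 4.1 Tz [ 1.74 -0.55 -0.13] -1.9 10.9
0.5 al -10.9 lat 3.7 Tz [ 1.87 -0.57 -0.06] -2.0 11.2
0.6 al -10.6 lat 4.5 Tz [ 1.98 -0.63 -0.07] -2.0 11.4
0.7 al -11.3 lat 4.8 Tz [ 2.23 -0.77 -0.09] -2.1 11.7
0.8 al -11.7 lat 5.7 Tz [ 2.33 -0.83 -0.05] -2.2 11.9
0.9 al -12.4 lat 7.1 Tz [ 2.48 -0.95 -0.04] -2.2 12.2
1.0 al -13.8 lat 8.5 Tz [ 2.55 -1.09 -0.06] -2.3 12.4
1.1 al -13.7 lat 8.8 Tz [ 2.75 -1.17 -0.01] -2.3 12.7
1.2 al -13.8 lat 8.8 Tz [ 2.8  -1.33  0.02] -2.4 12.9
1.298 al -10.7 lat 10.7 Tz [ 2.46 -1.54  0.94] -2.2 13.2
```

The end stop was reached with a torque rise at about 1.28 rad, so the knob is fully tight. Release, retreat and check.

```bash
python3 - <<'E'
from h import *
arm.gripper_to(.05);p=arm.sense()["ee_pos"]
print(arm.movel([p[0],p[1],.50],max_speed=.15))
arm.movep([.30,.42,.45],ori(.5));print(arm.sense()["t"],arm.sense()["contact_force"])
t=arm.snapshot("top");c=arm.snapshot("side")
for q,z in(("bar_mid",.12),("knob_grip",.163)):print(q,[ray_z(x,d["xy"],z).round(3) for x in(t,c) for d in arm.landmark_of(q,x)[:1]])
a=cv2.resize(t["image"][100:250,205:405],(400,300),interpolation=cv2.INTER_CUBIC);b=cv2.resize(c["image"][130:280,220:420],(400,300),interpolation=cv2.INTER_CUBIC)
cv2.imwrite("pics/f.png",np.hstack([a,b]))
E
```

```text
False
16.9583 [-0.03258383 -0.21688738  0.09393132]
bar_mid [array([ 0.651, -0.08 ,  0.12 ]), array([ 0.65 , -0.075,  0.12 ])]
knob_grip [array([ 0.507, -0.097,  0.163]), array([ 0.49 , -0.098,  0.163])]
```

View pics/f.png

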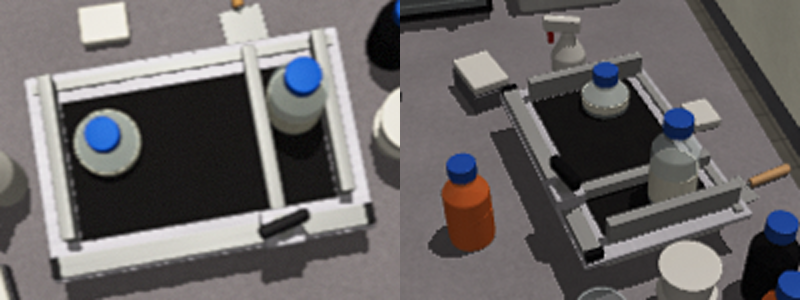

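The bar (top crop (262,130)) is snug against the upright bottle. The knob, at (285,222), is turned roughly crosswise, and the jar hasn't moved. The bar measures about -0.096 m. Handing in.

```bash
python3 -c "
from bench import arm
print(arm.sign_off())"
```

```text
the job is handed in; nothing more can be done
None
```

The job is handed in: the tall bottle stands upright and snug between the bar (at about -0.096 m) and the end fence, and the knob is turned to its end stop; the squat jar shows no movement, and the hand-in call returned no verdict.

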